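Close and lock the fume extractor's filter cover

ROBOT

A 7-joint arm with a two-finger parallel gripper is mounted at the origin on the work surface. World frame = base frame: x ahead of the robot, y to its left, z up, the work surface at z = 0. Lengths are in mm, angles in rad, forces in N, time in s.
With the tool pointing down it reaches from about 350 to 900 mm from the base axis. Payload 8.1 kg.
Tool frame: the origin (TCP) lies at the very end of the fingers, on their centre line; the grasp point (between the pads) lies 19 mm behind it; z points along the fingers, y is the line along which they close (so a half turn about z gives the same grasp; the last joint's range is limited). The gripper opens to 92 mm and grips with 3 to 60 N. Pads are 19 mm wide; open, the fingers measure 130 mm over their backs; the gripper's body (75 mm by 190 mm) begins 47 mm behind the grasp point.
Start: joints at [-1.256, 0.434, 0.025, 1.573, -0.012, 1.134, -0.075], TCP at [253.622, 571.242, 226.742] pointing down, gripper open.
Joint ranges: [-2.62, 2.62], [-0.44, 2.09], [-1.27, 1.32], [0.08, 2.57], [-1.32, 4.46], [0.12, 2], [-2.74, 2.74]. Speed limits (rad/s): [2.22, 2.22, 3.01, 3.01, 3.14, 3.14, 3.14].

INTERFACE

Orientations are given as a unit quaternion [w, x, y, z].
In Python, from bench import r gives the robot as it stands.
- The arm moves only by the tool play_rows, never from a script. Its arguments are lists of equal length, an entry for each row: "offset": the shift along the tool's x, y, z as a fraction of full scale, a list of three; "spin": the turn about the tool's z as a fraction of full scale. In form: {"offset": [[tx, ty, tz], ...], "spin": [spin, ...]}. A call has 1 to 5 rows; each row is the pose to reach, as a shift and turn from the pose commanded when the call began, along the tool's axes at that moment, turning the shorter way round; what a row does not reach only later rows make up. Full scale, the value 1, is 0.3 m for a shift and 180 degrees for a turn. A row lasts 1/8 s, in which the tool goes at most 62.5 mm and 10.7 degrees, less where a joint would pass 70% of its speed; a pose out of reach is approached as far as the arm can. A call with a number of a shift or a turn outside -1 to 1 is refused whole. A call with a gripper value outside its range is refused whole. "claw" is the opening, from 0 (shut) to 1 (fully open), set as the call begins (left out, the last holds). The fingers move at their own pace and stop on an object; the grip force is fixed at half the most. Time passes only in rows, so rows that repeat a pose let the fingers close. It gives the time, the measured TCP pose, the force, the opening and the grip force at its end, in the units of the state.
- r.sense(): the state, without advancing time (a new reading comes with each control period).
- r.grab_frame(name): name is "scene" or "top"; returns the picture (480x640x3 uint8, red, green, blue); there is no depth.
- r.camera_params(name): a dict with "fx", "fy", "cx", "cy" (pixels), "k1" (the pictures are not rectified: a ray, as slopes to the right and down, at radius r is drawn at 1 + k1 r^2 times it, then the intrinsics apply), "rvec" (rotation vector, rad) and "tvec" (3), from world to camera coordinates, as OpenCV has them. Camera axes: x right, y down, z forward; pixel columns grow to the right and rows downward; lengths in mm; the calibration is good to about 2 mm. A picture is of the moment at which its call begins. camera_params takes no time and is no camera call.
- r.close_job(): hands the job in; it is judged then, once.
The state is a dict: "time": time; "joints": joint angles; "joint_vel": joint speeds; "joint_efforts": joint torques, N m; "ee_pos": TCP position; "ee_rot": TCP orientation; "wrist_force": force on the tool from outside, world axes, zero at the start; "moment": the same for the moment, N m; "finger_gap": finger opening in mm; "grip_force": force on a finger pad.
Only numpy, scipy, OpenCV 4.12 (cv2) and the standard library are available. Lean on these libraries where they do the work, as an engineer would, in place of code of your own. Each camera call takes 0.05 s, during which the arm holds its last target. There are 200 camera calls.

TASK

The filter in the bench fume extractor has just been changed and its cover left ajar. Push the cover down shut with your fingertips, then set a fingertip in the slot of each of the two quarter-turn fasteners and turn it clockwise to its stop, so that the cover is drawn down and locked. Touch only: do not lift the cover open, and leave the things around the extractor where they are.

Things in the scene. Friction and masses are not known exactly. Their poses are not given: they have to be found in the camera images.
- extractor: White sheet-steel fume extractor fixed to the bench, 280 (its x) by 360 (its y) by 138 mm high with the cover shut. Origin: centre of its underside. -x side: front, with the cover's finger tab; +x side: rear, with the hinge and a fixed deck 55 mm deep carrying two capped hose spigots that rise 20 mm above the shut cover.
- hinge_mid (a point): Middle of the cover's hinge line, which runs along the extractor's y axis, 85 mm behind (+x) and 135 mm above the extractor's origin. Cover: white plate, 223 mm from hinge to front edge, 350 mm wide, 6 mm thick; its top face is 3 mm above the hinge line when shut.
- cover (a joint): Cover angle, rad: 0 shut (level), grows as the front edge rises. It stays where left; 1 to 3 N on the front edge push it down. A rubber gasket resists over the last 5 mm (up to 12 N) and, let go unlocked, the front edge springs back to about 3 mm. Fasteners draw down a gap of up to 5 mm; with the cover higher, their tongues pass over the keepers and cannot lock.
- cover_front (a point): Middle of the cover's front edge, on its top face, midway between the fasteners; moves with the cover. A finger tab 60 mm wide stands out 16 mm in front of it. Between the fasteners' rings are 130 mm of plain plate across y.
- fastener_left (a joint): Turn of the left fastener (extractor's +y side), rad: 0 open, growing clockwise seen from above, 1.571 at the stop, locked. At 0 the slot runs along the extractor's y axis; at 1.571 front to back, in line with two index marks on the cover. Needs about 0.06 N m, up to 0.2 N m while the cam draws the cover down (0.6 to 1.4 rad); stays where left.
- slot_left (a point): Centre of the left fastener's head, level with its top, on its turning axis: 170 mm before the hinge line, 110 mm to the extractor's +y, 141 mm above the bench when shut. Flat grey metal disc 72 mm across in a steel ring, 3 mm proud of the cover; across it a straight dark-floored slot 27 mm wide, 62 mm long, 19 mm deep, closed at both ends. Site x runs along the slot, z up.
- fastener_right (a joint): Turn of the right fastener (at the extractor's -y); same values, same clockwise sense and same stiffness as the left one.
- slot_right (a point): Centre of the right fastener's head, level with its top; same head and slot as the left, 110 mm to the extractor's -y side. The point's x axis runs along the slot.
- solder_spool: Bystander: reel of solder standing on its flange left of the extractor, 64 mm across, 46 mm high. Origin: centre of its underside.
- screwdriver: Bystander: screwdriver with a red handle lying on the bench left of the extractor, about 200 mm long. Origin: under its middle; its x axis runs along it.
- flux_bottle: Bystander: small white bottle with a black cap standing right of the extractor, 42 mm across, 105 mm high. Origin: centre of its underside.
- old_filter: Bystander: used filter in a cardboard frame, 180 by 140 by 28 mm, lying right of the extractor. Origin: centre of its underside.

How it is judged:
By the outcome, as a careful person would: the job done as asked, in the order asked, and still so for the second after the job is handed in, with the robot touching nothing.
It also fails if it takes over 70 s, if anything falls off the work surface, if the arm or the gripper's body presses on something with over 40 N, if the wrist force passes 120 N, or if a joint passes its speed limit or range.

## Working session

There is one attempt and no reset: what is moved stays moved. The work goes in short steps, Python scripts to look and compute and a tool call to move; the robot and the scene stay as the last step left them, time stands still between calls to the robot, and variables do not carry over. Pictures are saved under pics/ and viewed, at most 10 in all, crops included, and the job is handed in when it is done.

Besides the shell and the picture viewer there is one more tool, called after ">>>" as name(argument=value, ...), one argument or row to a line, values as JSON. play_rows: Moves the arm, as the interface text tells. Its arguments: {"type":"object","properties":{"offset":{"type":"array","items":{"type":"array","items":{"type":"number","minimum":-1,"maximum":1}}},"spin":{"type":"array","items":{"type":"number","minimum":-1,"maximum":1}},"claw":{"type":"number"}},"required":["offset","spin"]}

```bash
mkdir -p pics; ls
python3 - <<'E'
from bench import r
import cv2
s=r.sense();print(s)
for n in("scene","top"):
    print(n,r.camera_params(n)); cv2.imwrite(f"pics/{n}0.png",r.grab_frame(n)[:,:,::-1])
E
```

```text
pics
{'time': 0.0, 'joints': array([-1.25560507,  0.43524496,  0.02498681,  1.57411621, -0.01159154,
        1.1339581 , -0.07513672]), 'joint_vel': array([ 0.00022102, -0.00106092,  0.00031983, -0.00044714, -0.00032953,
        0.00067419,  0.00047714]), 'joint_efforts': array([-9.93490175e-04, -6.67865753e+01,  9.84255932e-01, -3.14463723e+01,
       -6.07044459e-02,  4.28433577e-02,  1.52923294e-04]), 'ee_pos': array([253.44511982, 570.74921473, 225.92407524]), 'ee_rot': array([-8.60887844e-05,  2.07436185e-01,  9.78248232e-01, -7.86164102e-04]), 'wrist_force': array([ 0.08842954, -0.51387517,  0.58103138]), 'moment': array([ 0.00536083, -0.02397459,  0.01076516]), 'grip_force': 0.0, 'finger_gap': 91.83733032866607}
scene {'fx': 461.4438959363375, 'fy': 461.4438959363375, 'cx': 316.5764569838443, 'cy': 239.01387799095812, 'k1': -0.09778477340058658, 'rvec': array([ 1.79570456,  2.05570235, -0.57007901]), 'tvec': array([  54.23061201, -446.44838336, 1421.58003161])}
top {'fx': 616.6911526943336, 'fy': 616.6911526943336, 'cx': 325.9829046723413, 'cy': 242.61483019563042, 'k1': -0.11279146267730585, 'rvec': array([ 2.13124263, -2.15654144,  0.20792212]), 'tvec': array([  17.97925387,  561.91888826, 1310.60086939])}
```

View pics/top0.png

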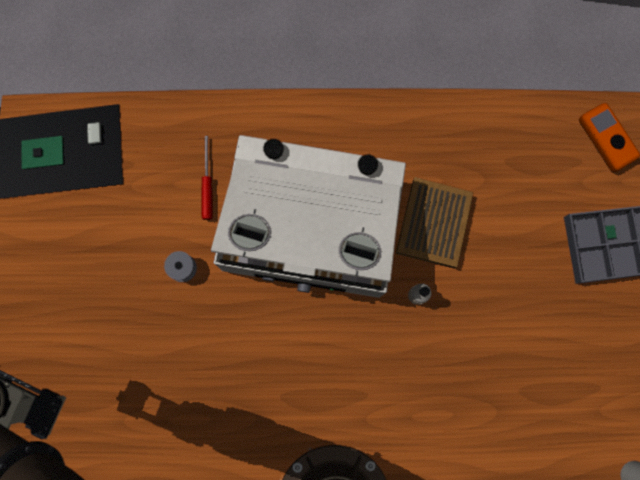

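View pics/scene0.png

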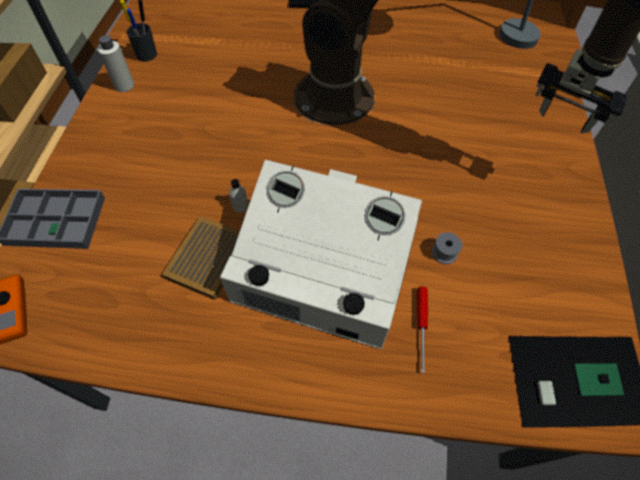

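The top view shows the extractor with fasteners at about (250,232) and (360,251), and the deck's rear corners at (239,136) and (405,162). In the scene view the fasteners are at (385,215) and (285,188). The cover is clearly ajar. I'll enlarge both for a pose fit.

Run:
```python
import cv2
a=cv2.imread("pics/top0.png")[128:300,200:420]; cv2.imwrite("pics/topc.png",cv2.resize(a,None,fx=3.4,fy=3.4,interpolation=cv2.INTER_CUBIC))
a=cv2.imread("pics/scene0.png")[152:352,210:440]; cv2.imwrite("pics/scenec.png",cv2.resize(a,None,fx=3,fy=3,interpolation=cv2.INTER_CUBIC))
```

```text
(no output)
```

View pics/topc.png

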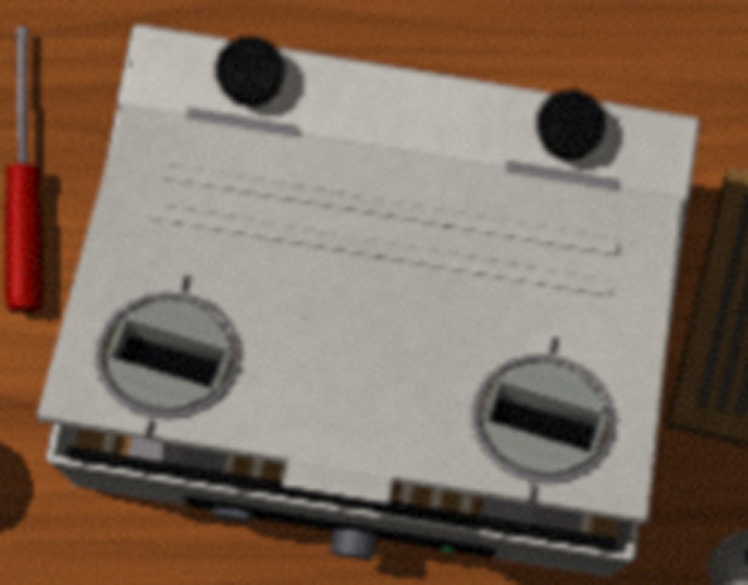

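View pics/scenec.png

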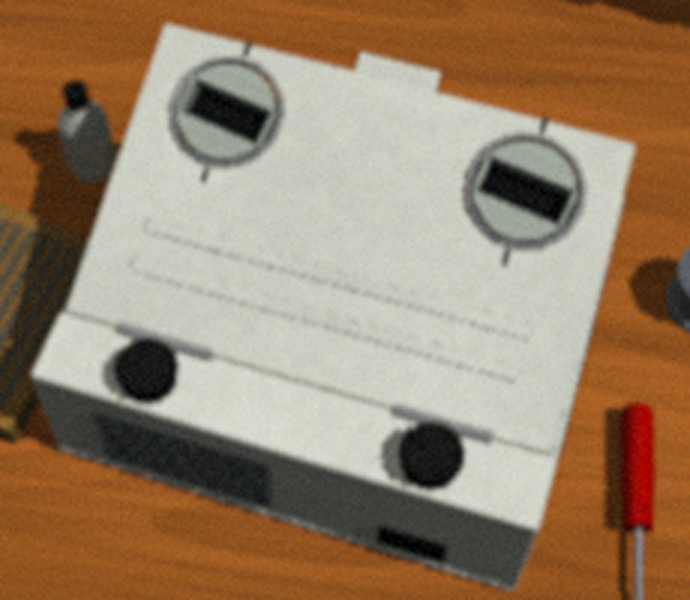

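The crops show the deck's rear corners, the fastener centres and the cover's front corners clearly. Both slots run along y (open) and the tab stands at front centre. I'll fit the pose now.

```bash
cat > h.py <<'E'
import numpy as np, cv2
from scipy.spatial.transform import Rotation as R
from scipy.optimize import least_squares
from bench import r
def proj(n,P):
    c=r.camera_params(n); q=R.from_rotvec(c["rvec"]).apply(np.atleast_2d(P))+c["tvec"]
    s=q[:,:2]/q[:,2:]; s=s*(1+c["k1"]*(s**2).sum(1,keepdims=True))
    return s*[c["fx"],c["fy"]]+[c["cx"],c["cy"]]
def model(p,ang,base):  # p: x,y,yaw ; rows of (body pts) or cover pts (forward dist, y, up from hinge)
    return R.from_euler('z',p[2]).apply(base)+[p[0],p[1],0]
def cov(d,y,u,a):
    return [85-d*np.cos(a)+u*np.sin(a)*1, y, 135+d*np.sin(a)+u*np.cos(a)]
E
python3 - <<'E'
from h import *
T=np.array([(135,27),(698,119),(172,354),(546,417),(40,418),(643,520)])/3.4+[200,128]-.35
S=np.array([(538,529),(33,376),(524,191),(225,111),(635,146),(167,25),])/3+[210,152]-.33
def pts(p):
    a=p[3]
    return model(p,a,np.array([[140,180,138],[140,-180,138],cov(170,110,6,a),cov(170,-110,6,a),cov(223,175,3,a),cov(223,-175,3,a)]))
f=lambda p:np.r_[(proj("top",pts(p))-T),(proj("scene",pts(p))-S)].ravel()
o=least_squares(f,[600,50,0,.15],x_scale=[10,10,.1,.1],loss='soft_l1')
p=o.x;print(p,np.degrees(p[2]),np.round(f(p).reshape(-1,2),1))
np.save("p.npy",p)
g=lambda a:np.round(model(p,a,np.array([cov(223,0,3,a),cov(170,110,6,a),cov(170,-110,6,a)])))
print(g(p[3]));print(g(0))
s=r.sense();q=s["ee_rot"];Rm=R.from_quat(q[[1,2,3,0]]).as_matrix();print(Rm)
E
```

```text
[ 6.14896431e+02  4.29642105e+01 -1.79745448e-01  3.08401108e-01] -10.298655570059188 [[-0.3 -2.7]
 [ 1.5 -1.8]
 [-0.4 -0.1]
 [-0.1  0.1]
 [-0.1 -0. ]
 [ 0.9  0.2]
 [ 0.8 -0.5]
 [-1.3 -1. ]
 [ 0.4 -0.4]
 [ 0.7  0. ]
 [-0.1 -0.3]
 [ 0.2  0.3]]
[[490.  66. 206.]
 [561. 165. 192.]
 [521. -52. 192.]]
[[479.  68. 138.]
 [551. 166. 141.]
 [512. -50. 141.]]
[[-9.13956949e-01  4.05810924e-01 -4.36496383e-04]
 [ 4.05811130e-01  9.13955955e-01 -1.35622860e-03]
 [-1.51433914e-04 -1.41666965e-03 -9.99998985e-01]]
```

```bash
cat > go.py <<'E'
# usage: go.py d y u ang dyaw : target relative to cover (dist before hinge, y, height above plate-top-at-shut) ; dyaw deg cw of slot-open direction
import sys
from h import *
p=np.load("p.npy"); d,y,z,cw=map(float,sys.argv[1:5])
t=model(p,0,np.array([[85-d,y,z]]))[0]
s=r.sense(); Rm=R.from_quat(s["ee_rot"][[1,2,3,0]]).as_matrix()
print("t",round(s["time"],2),"pos",s["ee_pos"].round(1),"F",s["wrist_force"].round(1),"gap",round(s["finger_gap"],1),"q",s["joints"].round(2))
e=R.from_euler('z',-p[2]).apply(s["ee_pos"]-[p[0],p[1],0]);yaw=np.degrees(np.arctan2(Rm[1,1],Rm[0,1]))
now=(np.degrees(p[2])+90-yaw+180)%360-180
print("now d,y,z",(85-e[0]).round(1),e[1].round(1),e[2].round(1),"cw",now.round(1),"tilt",Rm[:,2].round(3))
print("target",t.round(1),"offset",(Rm.T@(t-s["ee_pos"])/300).round(3),"spin",round((cw-now)/180,3))
E
python3 go.py 208 0 235 0
```

```text
t 0.1 pos [253.5 570.8 226. ] F [-0.5 -0.8  0.3] gap 91.6 q [-1.26  0.44  0.02  1.57 -0.01  1.13 -0.08]
now d,y,z 535.0 454.7 226.0 cw 13.6 tilt [-0.    -0.001 -1.   ]
target [493.9  65.  235. ] offset [-1.417 -1.216 -0.028] spin -0.076
```

>>> play_rows(
  offset=[
    [-0.14,-0.12,-0.03],
    [-0.28,-0.24,-0.03],
    [-0.43,-0.37,-0.03],
    [-0.57,-0.49,-0.03],
    [-0.71,-0.61,-0.03],
  ],
  spin=[-0.02,-0.04,-0.06,-0.076,-0.076],
  claw=0,
)

```text
time: 0.72
ee_pos: [374.5, 315.6, 235.6]
ee_rot: [-0.0, 0.089, 0.996, -0.0]
wrist_force: [0.8, -0.1, 0.8]
finger_gap: 46.3
grip_force: 0.0
```

```bash
python3 go.py 208 0 235 0
```

```text
t 0.72 pos [374.5 315.6 235.6] F [ 0.8 -0.1  0.8] gap 46.3 q [-0.86  0.21  0.06  1.88 -0.01  1.05  0.6 ]
now d,y,z 370.3 225.3 235.6 cw -0.1 tilt [-0. -0. -1.]
target [493.9  65.  235. ] offset [-0.54  -0.752  0.002] spin 0.0
```

>>> play_rows(
  offset=[
    [-0.11,-0.15,0],
    [-0.22,-0.3,0],
    [-0.33,-0.45,0],
    [-0.44,-0.6,0],
    [-0.54,-0.75,0],
  ],
  spin=[0,0,0,0,0],
  claw=0,
)

```text
time: 1.35
ee_pos: [493.8, 65.5, 235.6]
ee_rot: [-0.0, 0.089, 0.996, 0.0]
wrist_force: [-0.1, 0.7, -0.1]
finger_gap: 0.9
grip_force: 0.0
```

```bash
python3 go.py 208 0 170 0
```

```text
t 1.35 pos [493.8  65.5 235.6] F [-0.1  0.7 -0.1] gap 0.9 q [-0.44  0.22  0.25  1.88 -0.06  1.05  1.22]
now d,y,z 208.2 0.6 235.6 cw -0.0 tilt [ 0.  0. -1.]
target [493.9  65.  170. ] offset [-0.001 -0.002  0.219] spin 0.0
```

>>> play_rows(
  offset=[
    [0,0,0.07],
    [0,0,0.13],
    [0,0,0.18],
    [0,0,0.23],
    [0,0,0.28],
  ],
  spin=[0,0,0,0,0],
  claw=0,
)

```text
time: 1.98
ee_pos: [493.3, 67.6, 150.9]
ee_rot: [0.0, 0.089, 0.996, 0.0]
wrist_force: [-0.8, 0.3, 0.4]
finger_gap: 0.4
grip_force: 0.5
```

>>> play_rows(
  offset=[
    [0,0,0.01],
    [0,0,0.02],
    [0,0,0.03],
    [0,0,0.04],
    [0,0,0.045],
  ],
  spin=[0,0,0,0,0],
  claw=0,
)

```text
time: 2.6
ee_pos: [493.5, 67.4, 138.8]
ee_rot: [0.0, 0.089, 0.996, 0.0]
wrist_force: [-3.6, 0.1, 10.8]
finger_gap: 0.6
grip_force: 5.8
```

>>> play_rows(
  offset=[
    [0,0,0.005],
    [0,0,0.01],
    [0,0,0.01],
    [0,0,0.01],
  ],
  spin=[0,0,0,0],
  claw=0,
)

```text
time: 3.1
ee_pos: [493.6, 67.4, 137.8]
ee_rot: [0.001, 0.09, 0.996, 0.001]
wrist_force: [-12.4, -1.2, 36.0]
finger_gap: 0.2
grip_force: 17.7
```

Shut against its stop. I'll raise the tool and look again.

>>> play_rows(
  offset=[
    [0,0,-0.05],
    [-0.1,0,-0.2],
    [-0.3,0,-0.25],
    [-0.5,0,-0.25],
    [-0.6,0,-0.25],
  ],
  spin=[0,0,0,0,0],
  claw=0.1,
)

```text
time: 3.72
ee_pos: [673.2, 34.3, 210.3]
ee_rot: [0.001, 0.09, 0.996, -0.0]
wrist_force: [-0.1, -0.1, 0.4]
finger_gap: 9.4
grip_force: 0.0
```

```bash
python3 go.py 170 110 180 0
python3 - <<'E'
from h import *
t=r.grab_frame("top")[:,:,::-1];s=r.grab_frame("scene")[:,:,::-1]
cv2.imwrite("pics/top1.png",t)
cv2.imwrite("pics/scene1.png",s)
a=cv2.resize(t[128:300,200:420],None,fx=3.4,fy=3.4,interpolation=cv2.INTER_CUBIC); cv2.imwrite("pics/topc1.png",a)
a=cv2.resize(s[152:352,210:440],None,fx=3,fy=3,interpolation=cv2.INTER_CUBIC); cv2.imwrite("pics/scenec1.png",a)
E
```

```text
t 3.73 pos [673.2  34.3 210.3] F [-0.1 -0.1  0.4] gap 9.4 q [-0.3   0.53  0.27  1.48 -0.15  1.15  1.38]
now d,y,z 26.1 1.9 210.3 cw 0.0 tilt [ 0.002 -0.001 -1.   ]
target [550.9 166.4 180. ] offset [0.48 0.36 0.1 ] spin -0.0
```

View pics/topc1.png

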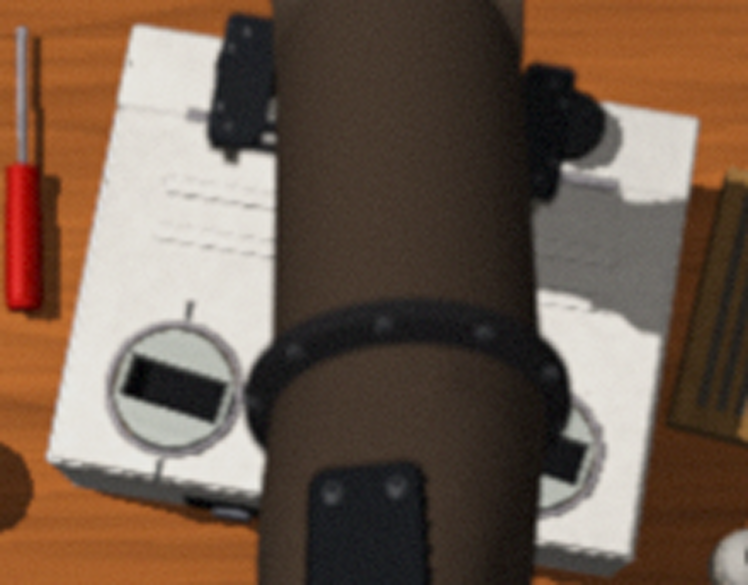

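View pics/scenec1.png

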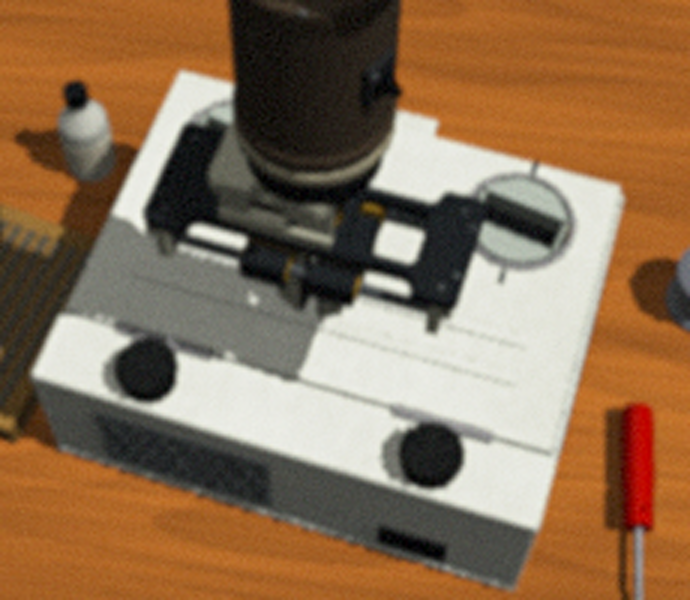

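The cover now lies almost level. The left head is at top-crop (175,388) and scene-crop (523,221), and the front corners are visible. I'll refine the pose with these.

```bash
python3 - <<'E'
from h import *
T=np.array([(135,27),(698,119),(175,388),(50,458),(633,555)])/3.4+[200,128]-.35
S=np.array([(538,529),(33,376),(523,221),(622,188),(181,71)])/3+[210,152]-.33
def pts(p):
    a=p[3]
    return model(p,a,np.array([[140,180,138],[140,-180,138],cov(170,110,6,a),cov(223,175,3,a),cov(223,-175,3,a)]))
f=lambda p:np.r_[(proj("top",pts(p))-T),(proj("scene",pts(p))-S)].ravel()
o=least_squares(f,[600,50,0,.01],x_scale=[10,10,.1,.1],loss='soft_l1')
p=o.x;print(p,np.degrees(p[2]));print(np.round(f(p).reshape(-1,2),1))
np.save("p.npy",p)
for a in(0,p[3]): print(model(p,a,np.array([cov(170,110,6,a),cov(170,-110,6,a)])))
E
python3 go.py 170 110 165 0
```

```text
[ 6.13493073e+02  4.39701764e+01 -1.81069816e-01 -9.33762891e-03] -10.374536237401887
[[-0.7 -2.2]
 [ 1.2 -1. ]
 [-0.2  0. ]
 [ 0.7 -0.5]
 [-1.8 -0.1]
 [ 1.2 -1. ]
 [-0.7 -1.7]
 [-0.8 -0.9]
 [-0.2 -0.4]
 [ 0.7  0.4]]
[[549.69170699 167.4788227  141.        ]
 [510.0736665  -48.92452955 141.        ]]
[[549.64388799 167.48757716 139.41236458]
 [510.0258475  -48.91577509 139.41236458]]
t 3.83 pos [673.   33.9 209.5] F [ 0.3  0.5 -0.1] gap 9.4 q [-0.3   0.53  0.27  1.48 -0.15  1.15  1.38]
now d,y,z 24.7 0.9 209.5 cw -0.0 tilt [ 0.001 -0.001 -1.   ]
target [549.7 167.5 165. ] offset [0.484 0.364 0.147] spin 0.0
```

>>> play_rows(
  offset=[
    [0.16,0.12,0],
    [0.32,0.24,0.02],
    [0.484,0.364,0.06],
    [0.484,0.364,0.147],
    [0.484,0.364,0.147],
  ],
  spin=[0,0,0,0,0],
  claw=0.1,
)

```text
time: 4.45
ee_pos: [545.0, 168.7, 165.1]
ee_rot: [-0.001, 0.089, 0.996, -0.001]
wrist_force: [0.8, 0.3, 1.0]
finger_gap: 9.1
grip_force: 0.0
```

```bash
python3 go.py 170 110 128 0
python3 - <<'E'
from h import *
t=r.grab_frame("top")[:,:,::-1];s=r.grab_frame("scene")[:,:,::-1]
a=cv2.resize(s[170:280,310:450],None,fx=4,fy=4,interpolation=cv2.INTER_CUBIC)
b=cv2.resize(t[190:300,210:275],None,fx=4,fy=4,interpolation=cv2.INTER_CUBIC)
cv2.imwrite("pics/l2.png",np.hstack([a,b])[:,:800])
E
```

```text
t 4.45 pos [545.  168.7 165.1] F [0.8 0.3 1. ] gap 9.1 q [-0.56  0.41  0.23  1.8  -0.11  0.95  1.11]
now d,y,z 174.9 110.3 165.1 cw -0.2 tilt [-0.003 -0.001 -1.   ]
target [549.7 167.5 128. ] offset [-0.017 -0.001  0.124] spin 0.001
```

View pics/l2.png

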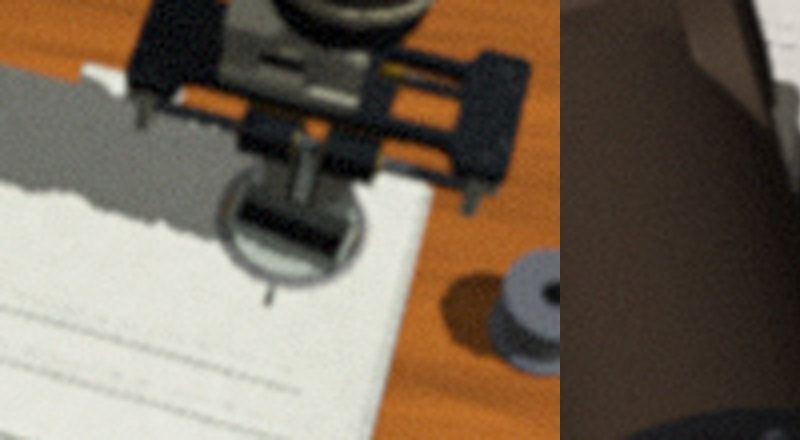

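The fingers sit above the left head, slightly toward the front. The arm may not have settled yet, so I'll hold the pose and check.

>>> play_rows(
  offset=[
    [0,0,0],
    [0,0,0],
  ],
  spin=[0,0],
)

```text
time: 4.8
ee_pos: [547.8, 168.0, 166.8]
ee_rot: [0.001, 0.09, 0.996, 0.0]
wrist_force: [-0.3, 0.7, 0.7]
finger_gap: 9.3
grip_force: 0.0
```

```bash
python3 go.py 170 110 128 0
```

```text
t 4.8 pos [547.8 168.  166.8] F [-0.3  0.7  0.7] gap 9.3 q [-0.56  0.41  0.23  1.79 -0.11  0.95  1.11]
now d,y,z 172.0 110.2 166.8 cw -0.0 tilt [ 0.001  0.    -1.   ]
target [549.7 167.5 128. ] offset [-0.006 -0.001  0.129] spin 0.0
```

>>> play_rows(
  offset=[
    [-0.007,0,0.02],
    [-0.007,0,0.05],
    [-0.007,0,0.08],
    [-0.007,0,0.1],
    [-0.007,0,0.12],
  ],
  spin=[0,0,0,0,0],
)

```text
time: 5.42
ee_pos: [550.3, 168.0, 130.2]
ee_rot: [0.001, 0.09, 0.996, 0.0]
wrist_force: [3.7, -1.5, 3.0]
finger_gap: 9.2
grip_force: 2.1
```

```bash
python3 go.py 170 110 129 0
```

```text
t 5.42 pos [550.3 168.  130.2] F [ 3.7 -1.5  3. ] gap 9.2 q [-0.55  0.45  0.22  1.83 -0.13  0.87  1.12]
now d,y,z 169.5 110.6 130.2 cw -0.1 tilt [ 0.002  0.    -1.   ]
target [549.7 167.5 129. ] offset [ 0.002 -0.002  0.004] spin 0.0
```

>>> play_rows(
  offset=[
    [0,0,0],
    [0,0,0],
  ],
  spin=[0,0],
)

```text
time: 5.68
ee_pos: [549.1, 167.6, 130.0]
ee_rot: [-0.0, 0.09, 0.996, -0.0]
wrist_force: [4.1, -3.3, -2.1]
finger_gap: 9.1
grip_force: 2.2
```

>>> play_rows(
  offset=[
    [-0.007,0,0],
    [-0.007,0,0],
  ],
  spin=[0,0],
)

```text
time: 5.92
ee_pos: [550.5, 168.3, 130.0]
ee_rot: [-0.001, 0.089, 0.996, 0.0]
wrist_force: [-0.7, 0.1, 0.2]
finger_gap: 9.3
grip_force: 0.0
```

>>> play_rows(
  offset=[
    [-0.007,0,0],
    [-0.007,0,0],
  ],
  spin=[0,0],
)

```text
time: 6.18
ee_pos: [552.5, 167.9, 129.9]
ee_rot: [-0.001, 0.089, 0.996, 0.0]
wrist_force: [-3.0, 2.4, 1.6]
finger_gap: 9.3
grip_force: 1.7
```

>>> play_rows(
  offset=[
    [-0.01,0,0],
    [-0.01,0,0],
    [-0.01,0,0],
  ],
  spin=[0,0,0],
)

```text
time: 6.55
ee_pos: [553.5, 168.6, 129.8]
ee_rot: [-0.002, 0.089, 0.996, 0.0]
wrist_force: [-10.2, 4.9, 5.2]
finger_gap: 9.4
grip_force: 5.3
```

>>> play_rows(
  offset=[
    [0.014,0,0],
    [0.014,0,0],
  ],
  spin=[0,0],
)

```text
time: 6.8
ee_pos: [552.3, 167.4, 130.3]
ee_rot: [0.0, 0.089, 0.996, -0.0]
wrist_force: [-0.5, 0.5, 0.1]
finger_gap: 8.9
grip_force: 0.0
```

>>> play_rows(
  offset=[
    [0,0,0],
    [0,0,0],
    [0,0,0],
    [0,0,0],
    [0,0,0],
  ],
  spin=[0.03,0.06,0.09,0.12,0.15],
)

```text
time: 7.42
ee_pos: [552.1, 168.3, 130.2]
ee_rot: [-0.0, 0.321, 0.947, 0.0]
wrist_force: [-1.6, 2.3, 0.6]
finger_gap: 9.3
grip_force: 1.4
```

```bash
python3 go.py 169 110 129 0; python3 -c "from h import *;print(r.sense()['moment'])"
```

```text
t 7.42 pos [552.1 168.3 130.2] F [-1.6  2.3  0.6] gap 9.3 q [-0.64  0.47  0.35  1.83 -0.2   0.88  0.72]
now d,y,z 167.8 111.2 130.2 cw 27.0 tilt [ 0.     0.001 -1.   ]
target [550.7 167.3 129. ] offset [ 0.002 -0.005  0.004] spin -0.15
[0.52195644 0.38328153 0.05968343]
```

>>> play_rows(
  offset=[
    [0,0,0],
    [0,0,0],
    [0,0,0],
    [0,0,0],
    [0,0,0],
  ],
  spin=[0.04,0.08,0.12,0.16,0.2],
)

```text
time: 8.05
ee_pos: [552.9, 167.3, 130.3]
ee_rot: [0.001, 0.598, 0.801, 0.0]
wrist_force: [1.6, -0.4, -0.3]
finger_gap: 9.3
grip_force: 1.8
```

>>> play_rows(
  offset=[
    [0,0,0],
    [0,0,0],
    [0,0,0],
    [0,0,0],
    [0,0,0],
  ],
  spin=[0.03,0.06,0.09,0.12,0.15],
)

```text
time: 8.68
ee_pos: [553.1, 166.2, 129.8]
ee_rot: [0.001, 0.769, 0.64, -0.0]
wrist_force: [3.7, -2.8, -7.9]
finger_gap: 9.3
grip_force: 11.5
```

```bash
python3 go.py 169 110 129 0; python3 -c "from h import *;print(r.sense()['moment'])"
```

```text
t 8.68 pos [553.1 166.2 129.8] F [ 3.7 -2.8 -7.9] gap 9.3 q [-0.83  0.51  0.64  1.85 -0.38  0.91 -0.2 ]
now d,y,z 166.4 109.3 129.8 cw 90.1 tilt [ 0.002 -0.002 -1.   ]
target [550.7 167.3 129. ] offset [ 0.002 -0.009  0.003] spin -0.5
[-0.84285803 -0.83362743  0.40650641]
```

>>> play_rows(
  offset=[
    [0,0,0],
    [0,0,0],
    [0,0,0],
    [0,0,0],
  ],
  spin=[0.02,0.04,0.06,0.06],
)

```text
time: 9.18
ee_pos: [553.0, 165.7, 129.8]
ee_rot: [0.002, 0.825, 0.565, -0.0]
wrist_force: [3.5, -4.5, -5.9]
finger_gap: 9.2
grip_force: 6.0
```

```bash
python3 go.py 169 110 129 90; python3 -c "from h import *;print(r.sense()['moment'])"
```

```text
t 9.18 pos [553.  165.7 129.8] F [ 3.5 -4.5 -5.9] gap 9.2 q [-0.87  0.53  0.7   1.85 -0.41  0.92 -0.35]
now d,y,z 166.4 108.9 129.8 cw 100.8 tilt [ 0.002 -0.003 -1.   ]
target [550.7 167.3 129. ] offset [ 0.002 -0.009  0.002] spin -0.06
[-1.04701318 -0.6258729   0.13684548]
```

>>> play_rows(
  offset=[
    [0,0,0],
    [0,0,0],
    [0,0,0],
    [0,0,0],
  ],
  spin=[0.015,0.03,0.04,0.04],
)

```text
time: 9.68
ee_pos: [552.8, 165.6, 129.9]
ee_rot: [0.002, 0.858, 0.513, -0.0]
wrist_force: [2.3, -6.7, -4.5]
finger_gap: 9.1
grip_force: 33.4
```

```bash
python3 go.py 169 110 129 90; python3 -c "from h import *;print(r.sense()['moment'])"
```

```text
t 9.68 pos [552.8 165.6 129.9] F [ 2.3 -6.7 -4.5] gap 9.1 q [-0.89  0.53  0.73  1.85 -0.44  0.92 -0.45]
now d,y,z 166.6 108.7 129.9 cw 107.8 tilt [ 0.001 -0.003 -1.   ]
target [550.7 167.3 129. ] offset [ 0.002 -0.009  0.003] spin -0.099
[-1.23376971 -0.46305396  1.32986425]
```

>>> play_rows(
  offset=[
    [0,0,0],
    [0,0,0],
    [0,0,-0.04],
    [0,0,-0.1],
    [0,0,-0.2],
  ],
  spin=[-0.05,-0.1,-0.1,-0.1,-0.1],
)

```text
time: 10.3
ee_pos: [551.9, 167.5, 191.4]
ee_rot: [0.0, 0.769, 0.64, -0.0]
wrist_force: [-0.4, 0.9, 1.3]
finger_gap: 8.9
grip_force: 0.0
```

```bash
python3 go.py 168 -110 185 0; python3 -c "from h import *;print(r.sense()['moment'])"
```

```text
t 10.3 pos [551.9 167.5 191.4] F [-0.4  0.9  1.3] gap 8.9 q [-0.87  0.44  0.69  1.78 -0.32  1.03 -0.25]
now d,y,z 167.8 110.4 191.4 cw 90.1 tilt [-0. -0. -1.]
target [512.  -49.3 185. ] offset [-0.735  0.     0.022] spin -0.5
[-0.0407018   0.11894497 -0.05655018]
```

>>> play_rows(
  offset=[
    [-0.15,0,0],
    [-0.3,0,0],
    [-0.45,0,0],
    [-0.6,0,0],
    [-0.735,0,0],
  ],
  spin=[-0.055,-0.11,-0.165,-0.22,-0.275],
)

```text
time: 10.92
ee_pos: [512.9, -51.2, 191.6]
ee_rot: [0.001, 0.428, 0.904, 0.0]
wrist_force: [1.4, -0.2, 0.6]
finger_gap: 9.4
grip_force: 0.0
```

>>> play_rows(
  offset=[
    [0,0,0],
    [0,0,0],
    [0,0,0],
    [0,0,0],
    [0,0,0],
  ],
  spin=[-0.055,-0.11,-0.165,-0.225,-0.225],
)

```text
time: 11.55
ee_pos: [513.3, -49.7, 191.3]
ee_rot: [0.001, 0.091, 0.996, 0.0]
wrist_force: [-0.4, -0.1, -0.4]
finger_gap: 9.5
grip_force: 0.0
```

```bash
python3 go.py 168 -110 160 0
python3 - <<'E'
from h import *
s=r.grab_frame("scene")[:,:,::-1]
cv2.imwrite("pics/s3.png",cv2.resize(s[130:330,210:440],None,fx=3,fy=3,interpolation=cv2.INTER_CUBIC))
E
```

```text
t 11.55 pos [513.3 -49.7 191.3] F [-0.4 -0.1 -0.4] gap 9.5 q [-0.3   0.3   0.37  1.91 -0.13  0.96  1.52]
now d,y,z 166.7 -110.2 191.3 cw 0.1 tilt [ 0.002  0.    -1.   ]
target [512.  -49.3 160. ] offset [0.004 0.001 0.104] spin -0.001
```

View pics/s3.png

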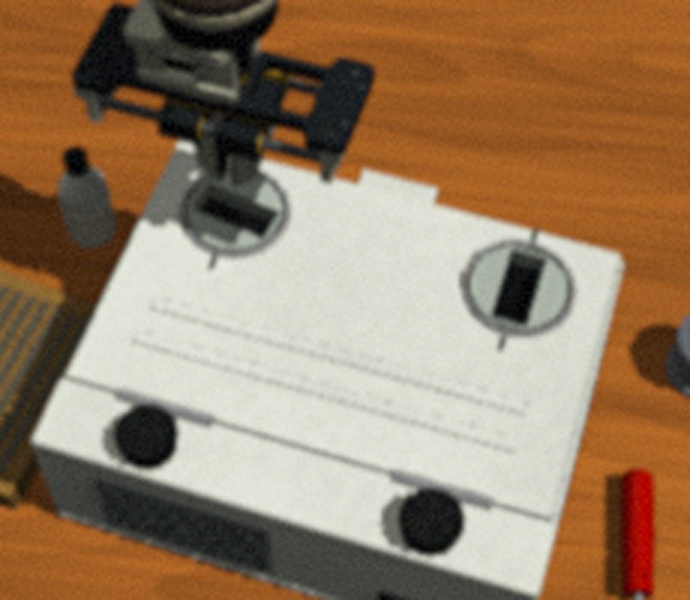

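The left slot is in line with its index marks, so it's locked. The right head's centre is at crop (235,212), and the fingers are above it at its front side.

Run:
```python
from h import *
p=np.load("p.npy")
for d in(170,168,166):
    for y in(-110,110): print(d,y,((proj("scene",model(p,0,np.array([[85-d,y,141]])))-[210,130]+.33)*3).round(1))
```

```text
170 -110 [[237.4 207. ]]
170 110 [[521.  283.1]]
168 -110 [[236.5 209. ]]
168 110 [[520.3 285.3]]
166 -110 [[235.6 211.1]]
166 110 [[519.7 287.5]]
```

>>> play_rows(
  offset=[
    [0.002,0,0.04],
    [0.002,0,0.08],
    [0.002,0,0.12],
    [0.002,0,0.15],
    [0.002,0,0.15],
  ],
  spin=[0,0,0,0,0],
)

```text
time: 12.22
ee_pos: [511.6, -49.3, 144.2]
ee_rot: [-0.001, 0.09, 0.996, -0.0]
wrist_force: [0.8, -0.7, -0.7]
finger_gap: 9.1
grip_force: 0.0
```

>>> play_rows(
  offset=[
    [-0.004,0,0.01],
    [-0.004,0,0.025],
    [-0.004,0,0.047],
    [-0.004,0,0.047],
  ],
  spin=[0,0,0,0],
)

```text
time: 12.72
ee_pos: [512.0, -49.0, 130.4]
ee_rot: [-0.001, 0.089, 0.996, 0.0]
wrist_force: [-3.7, 2.6, -0.8]
finger_gap: 9.2
grip_force: 2.3
```

```bash
python3 go.py 168 -110 130 0; python3 -c "from h import *;print(r.sense()['moment'])"
```

```text
t 12.72 pos [512.  -49.  130.4] F [-3.7  2.6 -0.8] gap 9.2 q [-0.28  0.37  0.35  1.98 -0.17  0.82  1.56]
now d,y,z 168.1 -109.7 130.4 cw -0.1 tilt [-0.003  0.001 -1.   ]
target [512.  -49.3 130. ] offset [-0.    -0.001  0.001] spin 0.001
[ 0.46142048  0.94303649 -0.09485633]
```

In the slot, with a light touch on the rear wall. I'll shift 1.5 mm forward and turn.

>>> play_rows(
  offset=[
    [0.005,0,0],
    [0.005,0,0],
    [0.005,0,0],
    [0.005,0,0],
    [0.005,0,0],
  ],
  spin=[0,0.03,0.06,0.09,0.12],
)

```text
time: 13.35
ee_pos: [512.4, -48.6, 131.4]
ee_rot: [0.0, 0.276, 0.961, 0.0]
wrist_force: [-1.7, 3.9, 2.2]
finger_gap: 9.2
grip_force: 1.5
```

>>> play_rows(
  offset=[
    [0,0,0],
    [0,0,0],
    [0,0,0],
    [0,0,0],
    [0,0,0],
  ],
  spin=[0.04,0.08,0.12,0.16,0.2],
)

```text
time: 13.98
ee_pos: [513.1, -48.9, 131.6]
ee_rot: [0.001, 0.56, 0.829, 0.001]
wrist_force: [0.7, 1.5, -0.1]
finger_gap: 9.3
grip_force: 1.7
```

>>> play_rows(
  offset=[
    [0,0,0],
    [0,0,0],
    [0,0,0],
    [0,0,0],
    [0,0,0],
  ],
  spin=[0.04,0.08,0.12,0.16,0.2],
)

```text
time: 14.6
ee_pos: [513.2, -50.3, 131.6]
ee_rot: [0.002, 0.788, 0.615, 0.001]
wrist_force: [1.1, -3.1, -1.7]
finger_gap: 9.4
grip_force: 5.8
```

```bash
python3 go.py 168 -110 130 107; python3 -c "from h import *;print(r.sense()['moment'])"
```

```text
t 14.6 pos [513.2 -50.3 131.6] F [ 1.1 -3.1 -1.7] gap 9.4 q [-0.59  0.44  0.79  2.   -0.41  0.86  0.19]
now d,y,z 166.6 -110.8 131.6 cw 93.7 tilt [ 0.003 -0.002 -1.   ]
target [512.  -49.3 130. ] offset [ 0.002 -0.005  0.005] spin 0.074
[-0.88502348 -0.20746355  0.18178686]
```

>>> play_rows(
  offset=[
    [0,0,0],
    [0,0,0],
    [0,0,0],
    [0,0,0],
    [0,0,0],
  ],
  spin=[0.02,0.04,0.06,0.08,0.08],
)

```text
time: 15.22
ee_pos: [513.0, -50.7, 131.7]
ee_rot: [0.002, 0.858, 0.513, 0.0]
wrist_force: [-1.1, -5.4, 1.4]
finger_gap: 9.0
grip_force: 19.3
```

```bash
python3 go.py 168 -110 130 107; python3 -c "from h import *;print(r.sense()['moment'])"
```

```text
t 15.22 pos [513.  -50.7 131.7] F [-1.1 -5.4  1.4] gap 9.0 q [-0.63  0.47  0.86  2.   -0.46  0.87 -0.01]
now d,y,z 166.8 -111.2 131.7 cw 107.8 tilt [ 0.002 -0.003 -1.   ]
target [512.  -49.3 130. ] offset [ 0.003 -0.005  0.006] spin -0.005
[-1.35411309  0.06663095  0.75810319]
```

>>> play_rows(
  offset=[
    [0,0,0],
    [0,0,0],
  ],
  spin=[0.012,0.012],
)

```text
time: 15.48
ee_pos: [512.7, -50.7, 131.7]
ee_rot: [0.001, 0.867, 0.498, 0.0]
wrist_force: [-1.0, -5.0, 2.1]
finger_gap: 9.2
grip_force: 26.7
```

```bash
python3 -c "from h import *;print(r.sense()['moment'])"
```

```text
[-1.42625362  0.39737008  1.04370874]
```

>>> play_rows(
  offset=[
    [0,0,0],
    [0,0,0],
    [0,0,-0.05],
    [0,0,-0.15],
    [0,0,-0.3],
  ],
  spin=[-0.055,-0.11,-0.11,-0.11,-0.11],
)

```text
time: 16.1
ee_pos: [511.5, -49.2, 222.4]
ee_rot: [-0.0, 0.771, 0.637, -0.0]
wrist_force: [0.1, 0.6, 0.6]
finger_gap: 8.9
grip_force: 0.0
```

>>> play_rows(
  offset=[
    [0,-0.15,-0.1],
    [0,-0.3,-0.15],
    [0,-0.45,-0.15],
    [0,-0.55,-0.15],
    [0,-0.55,-0.15],
  ],
  spin=[0,0,0,0,0],
)

```text
time: 16.73
ee_pos: [348.5, -18.4, 266.6]
ee_rot: [-0.001, 0.77, 0.638, 0.001]
wrist_force: [0.1, 0.4, 0.5]
finger_gap: 9.2
grip_force: 0.0
```

```bash
python3 go.py 168 -110 130 107
python3 - <<'E'
from h import *
s=r.grab_frame("scene")[:,:,::-1]
cv2.imwrite("pics/s4.png",cv2.resize(s[130:330,200:460],None,fx=3,fy=3,interpolation=cv2.INTER_CUBIC))
E
```

```text
t 16.73 pos [348.5 -18.4 266.6] F [0.1 0.4 0.5] gap 9.2 q [-0.98 -0.19  0.78  2.15  0.14  1.13 -0.46]
now d,y,z 334.4 -109.1 266.6 cw 90.4 tilt [ 0.001  0.004 -1.   ]
target [512.  -49.3 130. ] offset [-0.001  0.555  0.455] spin 0.092
```

View pics/s4.png

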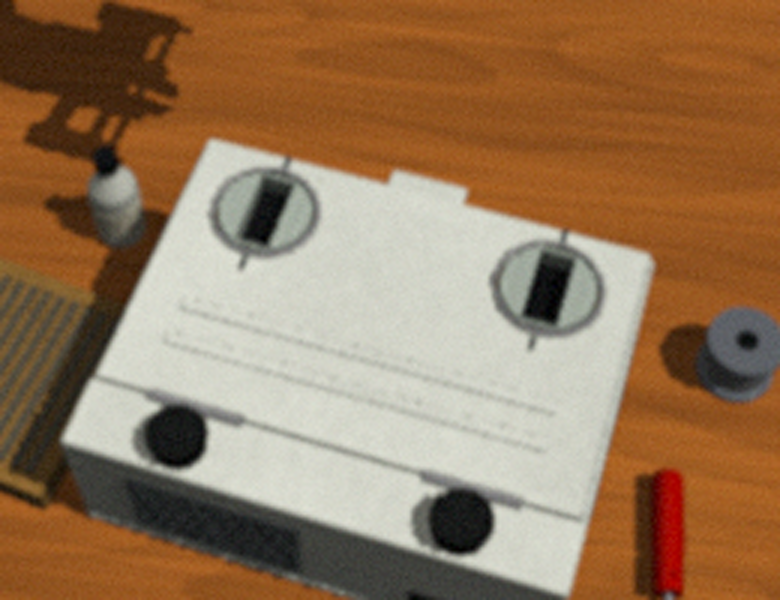

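Both slots, at crop (267,212) and (548,288), line up with their index marks. The cover is level, nothing around it has moved, and the arm is clear.

```bash
python3 -c "from bench import r;print(r.close_job())"
```

```text
the job is handed in; nothing more can be done
None
```

The cover is pushed shut and both fasteners are turned clockwise to their stops and locked, with nothing around the extractor moved; I handed the job in at about 17 s on the robot's clock, and no verdict came back.

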